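Open the strainer pot of a pump

TASK

Open the pump's strainer pot: push its lock button all the way down, turn the lid anticlockwise (seen from above) by its handle bar until you feel it meet its stop, and lift it off. Lay the lid flat, handle up, in the free end of the metal tray, let go, and leave everything else where it is. Be gentle: do not twist against the lock, strain the lid against its stop, pull before it is free, push hard on the pump, or drop the lid.

Things in the scene. Friction and masses are not known exactly. Their poses are not given: they have to be found in the camera images.
- pump: black plastic pump, bolted down. Origin on the bench under the axis of its upright round strainer pot (156 mm across, rim 150 mm up). x points from that axis to the lock button, y along the volute, white outlet stub (52 mm across, 112 mm from the axis, top 200 mm up) and motor (to 415 mm, 185 mm tall). Push on it or its button with under 35 N
- pot_mouth (a point): centre of the pot's rim, under the lid. Three lugs under the lid are caught below a bayonet ring in the neck. The ring is hidden and its angle differs from pump to pump: anticlockwise from the locked place the solid stop is met after 48 to 90 degrees. The lid can rise only within the last 9 degrees before the stop
- spring_top (a point): top of the sprung white basket under the lid, 21 mm below the rim when shut; it pushes the lid up with about 11 N (8 N once 6 mm higher, its end). Turning takes under 0.3 N m; at the stop it climbs steeply: halt at about 0.5 to 0.7 N m and ease back a few degrees before lifting. The lid's contact forces on the pump, added up, must stay under 45 N
- lock (a joint): how far the lock button is pushed in, 0 up to 0.009 (m, solid end). It moves straight down with about 5 N of friction and stays where it is left. Its steel tongue blocks the ear on the lid's edge until the button is at least 7.5 mm in
- lock_top (a point): centre of the top of the steel lock button (a 20 mm round post, 100 mm from the pot's axis, standing 22 mm above the pot's rim when up, 13 mm when fully in); moves with it
- lid_bar (a point): centre of the handle bar on the grey plastic lid. The bar is 80 mm long (point x), 16 mm wide (y), 36 mm tall (18 mm above and below this point, z up) and stands on the round flange, whose underside is 26 mm below this point
- lid: the lid, 0.24 to 0.39 kg; origin on its axis at the underside of its flange (132 mm across, 8 mm thick), axes as the bar's. An ear on the flange reaches 80 mm from the axis. Under the flange a 92 mm round spigot with lugs goes 22 mm down into the pot with 1.5 mm play; its foot, on which the lid stands when laid down, is 48 mm below the bar's centre
- tray: shallow open steel tray, fixed, 210 (x) by 290 (y) by 35 mm high, walls 4 mm, floor 4 mm thick; origin at the centre of its underside, on the bench. A white nut lies in its -y half; the free end is the +y half: the lid fits with its axis near x = 0, y = +50 mm
- union_nut: white plastic ring nut, 68 mm across, 26 mm high, lying in the -y half of the tray; origin at its underside; leave alone
- impeller: brass impeller, 90 mm across, 28 mm high, beside the pump; leave alone
- wrench: steel wrench, 190 mm, on the bench; leave alone
- screwdriver: screwdriver on the bench; leave alone
- bearing: steel ball bearing, 52 mm across, 16 mm high, beside the pump; leave alone
- grease_jar: jar, 64 mm across, 70 mm high; leave alone
- carton: small cardboard carton, 100 by 70 by 60 mm; leave alone
There are look-alikes about, which are no part of the job. What is meant by the lid is not purple, and is the smaller of those in its own colour.

How it is judged:
By the outcome, as a careful person would: the job done as asked, in the order asked, and still so for the second after the job is handed in, with the robot touching nothing.
It also fails if it takes over 72 s, if anything falls off the work surface, if the arm or the gripper's body presses on something with over 40 N, if the wrist force passes 120 N, or if a joint passes its speed limit or range.

ROBOT

A 6-joint arm with a two-finger parallel gripper is mounted at the origin on the work surface. World frame = base frame: x ahead of the robot, y to its left, z up, the work surface at z = 0. Lengths are in m, angles in rad, forces in N, time in s.
With the tool pointing down it reaches from about 0.35 to 0.975 m from the base axis. Payload 4.9 kg.
Tool frame: the origin (TCP) lies midway between the tips of the shut fingers; the grasp point (between the pads) lies 19 mm behind it; z points along the fingers, y is the direction in which the jaws open and shut (so a half turn about z gives the same grasp; the last joint's range is limited). The gripper opens to 85 mm and grips with 20 to 120 N. Pads are 22 mm wide; open, the fingers measure 114 mm over their backs; the gripper's body (76 mm by 85 mm) begins 54 mm behind the grasp point. The pads swing forward as they close: fully open they stand 13 mm farther back than shut.
Start: joints at [1.116, 0.053, 1.613, -0, 1.476, -0.119], TCP at [0.206, 0.59, 0.231] pointing down, gripper open.
Joint ranges: [-3.01, 3.01], [-1.01, 2.22], [0.06, 2.58], [-1.02, 4.17], [0.09, 2.62], [-3.14, 3.14]. Speed limits (rad/s): [2.57, 2.57, 3.14, 3.14, 3.14, 3.14].

INTERFACE

Orientations are given as a rotation vector (axis times angle).
In Python, from station import ctrl gives the robot as it stands.
- The arm moves only by the tool play_rows, never from a script. Its argument "motion" is a list that holds one entry, the list of rows, each a list of 7 numbers: the closure, from -1 (fully open) to 1 (shut), then the shift along the tool's x, y, z in cm, then the turn, a rotation vector about the tool's x, y, z in degrees. A call has 1 to 20 rows; each row is the pose to reach, as a shift and turn from the pose measured when the call began, along the tool's axes at that moment; what a row does not reach only later rows make up. A row lasts 1/8 s, in which the tool goes at most 62.5 mm and 10.7 degrees, less where a joint would pass 70% of its speed; a pose out of reach is approached as far as the arm can. A call with a gripper value outside its range is refused whole. The fingers move at their own pace and stop on an object; "newtons" is the grip in N (left out, the last holds). Time passes only in rows, so rows that repeat a pose let the fingers close. It gives the time, the measured TCP pose, the force and the opening at its end, in the units of the state.
- ctrl.get_obs(): the state, without advancing time (a new reading comes with each control period).
- ctrl.get_image(name): name is "scene" or "top"; returns a dict with "color" (480x640x3 uint8, red, green, blue), "mtx" (3x3 intrinsics, pixels), "T" (4x4, takes a point from camera to world coordinates). Camera axes: x right, y up, looking along -z (the intrinsics and any distortion apply to the point x, -y, -z); pixel columns grow to the right and rows downward; lengths in m; the calibration is good to about 2 mm. A picture is of the moment at which its call begins. There is no depth.
- ctrl.finish_job(): hands the job in, once; it reports no verdict.
The state is a dict: "t": time; "q": joint angles; "dq": joint speeds; "effort": joint torques, N m; "tool_pos": TCP position; "tool_rot": TCP orientation; "contact_force": force on the tool from outside, world axes, zero at the start; "wrist_torque": the same for the moment, N m; "opening": finger opening in m.
Only numpy, scipy, OpenCV 4.12 (cv2) and the standard library are available. Lean on these libraries where they do the work, as an engineer would, in place of code of your own. Each camera call takes 0.05 s, during which the arm holds its last target.

## Working session

There is one attempt and no reset: what is moved stays moved. The work goes in short steps, Python scripts to look and compute and a tool call to move; the robot and the scene stay as the last step left them, time stands still between calls to the robot, and variables do not carry over. Pictures are saved under pics/ and viewed, and the job is handed in when it is done.

Besides the shell and the picture viewer there is one more tool, called after "Call:" in YAML: its name, and indented under it one key for each argument. play_rows: Moves the arm, as the interface text tells. Its arguments: {"type":"object","properties":{"motion":{"type":"array"},"newtons":{"type":"number"}},"required":["motion"]}

```bash
ls; mkdir -p pics; python3 - <<'E'
from station import ctrl
import cv2,numpy as np
o=ctrl.get_obs();print(o)
for n in("scene","top"):
    i=ctrl.get_image(n);cv2.imwrite(f"pics/{n}0.png",i["color"][...,::-1]);print(n,i["mtx"],i["T"],[k for k in i])
    np.savez(f"{n}0.npz",**{k:i[k] for k in("color","mtx","T")})
E
```

```text
pics
{'t': 0.0, 'q': array([ 1.11598225e+00,  5.33409029e-02,  1.61429951e+00,  4.97527698e-05,
        1.47601736e+00, -1.18973003e-01]), 'dq': array([ 0.00054155,  0.00017524,  0.00035321,  0.00150655,  0.00038172,
       -0.00201097]), 'effort': array([ 6.56818975e-04, -3.93683803e+01, -3.70174456e+01, -2.58724464e-05,
        7.06340492e-03,  5.71570204e-07]), 'tool_pos': array([0.20566957, 0.5895251 , 0.23006963]), 'tool_rot': array([-5.24963742e-01, -3.09677867e+00,  3.08865747e-03]), 'contact_force': array([1.13103714, 0.48874638, 0.1706836 ]), 'wrist_torque': array([ 0.00309914, -0.02590479, -0.02917921]), 'opening': 0.0856381197535222}
scene [[601.17364528   0.         323.588533  ]
 [  0.         601.17364528 239.21185295]
 [  0.           0.           1.        ]] [[-0.60349459 -0.52781084  0.59767047  1.30536456]
 [ 0.79707683 -0.41955606  0.4343285   0.55271985]
 [ 0.02151298  0.73850418  0.6739056   1.01377487]
 [ 0.          0.          0.          1.        ]] ['color', 'mtx', 'T']
top [[504.51373541   0.         321.3129672 ]
 [  0.         504.51373541 247.04655775]
 [  0.           0.           1.        ]] [[ 8.70607560e-03  9.96653784e-01 -8.12738574e-02  3.97978328e-01]
 [-9.99962100e-01  8.68118755e-03 -6.59587615e-04 -1.52742659e-02]
 [ 4.81731070e-05  8.12765196e-02  9.96691590e-01  1.47602665e+00]
 [ 0.00000000e+00  0.00000000e+00  0.00000000e+00  1.00000000e+00]] ['color', 'mtx', 'T']
```

View pics/scene0.png

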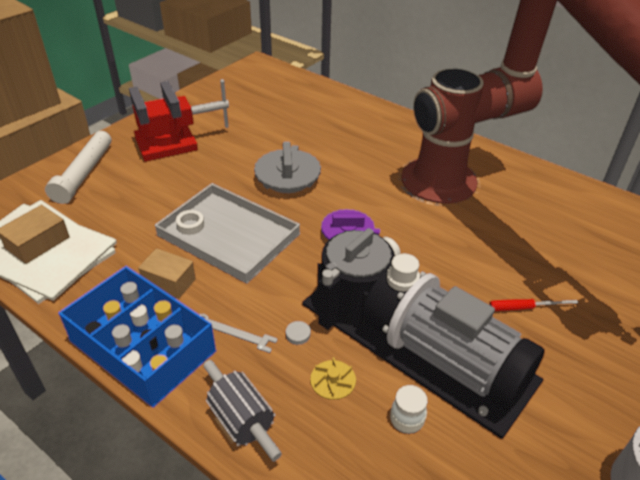

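View pics/top0.png

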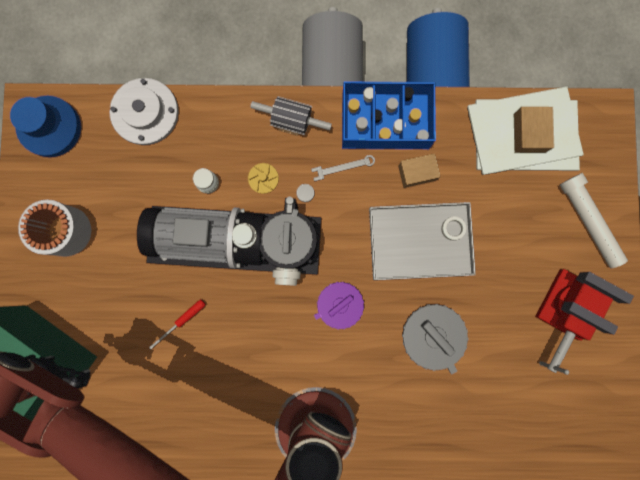

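The scene picture shows three lid candidates in the top view: the grey lid on the pump at (289,238), a purple lid at (340,305), and a larger grey lid at (435,337). I choose the smaller grey one, which sits on the pump. Next, close crops.

```bash
python3 - <<'E'
import cv2,numpy as np
a=np.load("top0.npz")["color"][...,::-1];b=np.load("scene0.npz")["color"][...,::-1]
c=cv2.resize(a[180:300,240:340],None,fx=5,fy=5,interpolation=cv2.INTER_CUBIC)
d=cv2.resize(b[210:320,300:430],None,fx=5,fy=5,interpolation=cv2.INTER_CUBIC)
e=cv2.resize(a[190:290,360:485],None,fx=5,fy=5,interpolation=cv2.INTER_CUBIC)
cv2.imwrite("pics/c1.png",c);cv2.imwrite("pics/c2.png",d);cv2.imwrite("pics/c3.png",e)
E
```

```text
(no output)
```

View pics/c1.png

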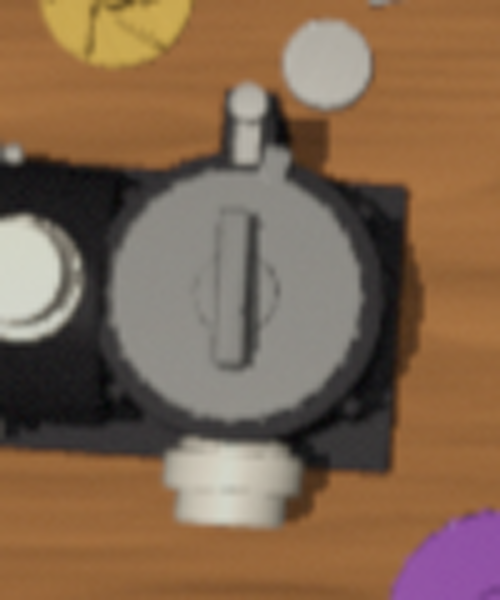

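View pics/c2.png

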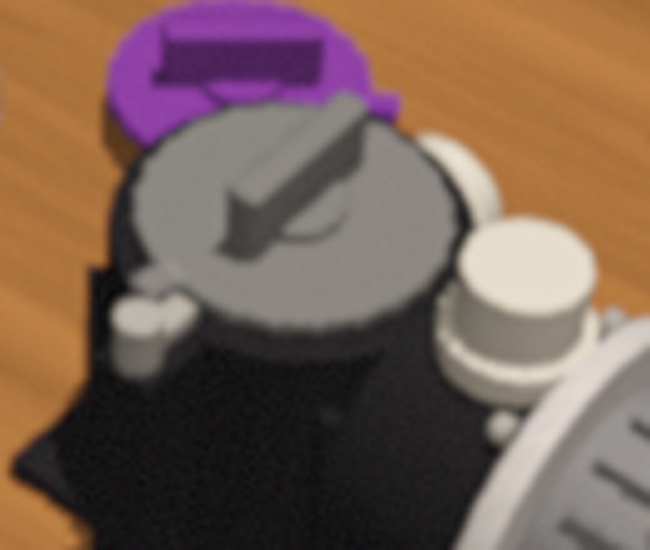

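View pics/c3.png

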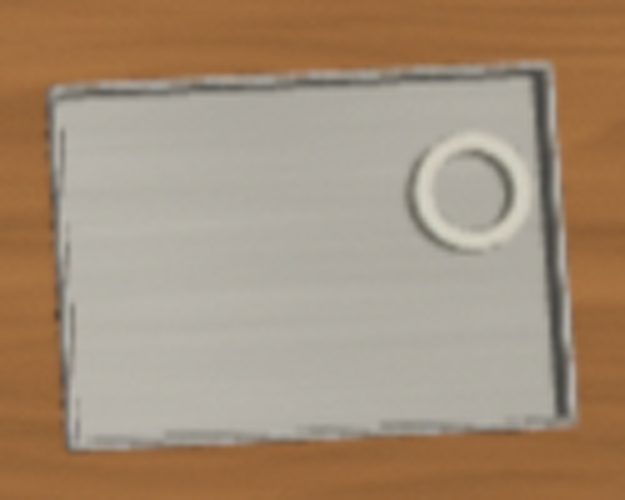

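```bash
cat > h.py <<'E'
import numpy as np,cv2
def load(n):
    d=np.load(n);return d["color"],d["mtx"],d["T"]
def ray(K,T,u,v):
    r=T[:3,:3]@np.array([(u-K[0,2])/K[0,0],-(v-K[1,2])/K[1,1],-1.]);return T[:3,3],r
def onz(K,T,u,v,z):
    o,r=ray(K,T,u,v);return o+r*(z-o[2])/r[2]
def proj(K,T,p):
    c=T[:3,:3].T@(np.asarray(p)-T[:3,3]);return np.array([K[0,0]*c[0]/-c[2]+K[0,2],K[1,1]*-c[1]/-c[2]+K[1,2]])
def tri(a,b):
    (o1,r1),(o2,r2)=a,b;r1=r1/np.linalg.norm(r1);r2=r2/np.linalg.norm(r2)
    s=np.linalg.lstsq(np.c_[r1,-r2],o2-o1,rcond=None)[0];p,q=o1+s[0]*r1,o2+s[1]*r2
    return (p+q)/2,np.linalg.norm(p-q)
E
python3 - <<'E'
from h import *
c,K,T=load("top0.npz");c2,K2,T2=load("scene0.npz")
f=lambda x,y,ox,oy:((x+.5)/5-.5+ox,(y+.5)/5-.5+oy)
t=lambda x,y:f(x,y,240,180); s=lambda x,y:f(x,y,300,210); y_=lambda x,y:f(x,y,360,190)
np.set_printoptions(precision=4,suppress=True)
print("bar top corners");P=[]
for p in [(222,207),(250,209),(241,367),(214,363)]:
    P.append(onz(K,T,*t(*p),.194));print(P[-1])
print("c",np.mean(P,0)); d=(P[0]+P[1]-P[2]-P[3])/2;print("len",np.linalg.norm(d),"ang",np.degrees(np.arctan2(d[1],d[0])))
S=[onz(K2,T2,*s(*p),.194) for p in [(230,188),(258,203),(366,110),(343,94)]];print("scene bar",np.array(S),np.mean(S,0))
d=(S[2]+S[3]-S[0]-S[1])/2;print(np.linalg.norm(d),np.degrees(np.arctan2(d[1],d[0])))
# flange circle from extremes
print("flange top", [onz(K,T,*t(*p),.158) for p in [(110,290),(364,290),(237,167),(237,422)]])
print("pot rim",[onz(K,T,*t(*p),.150) for p in [(100,290),(382,290),(237,438)]])
print("lock", onz(K,T,*t(248,102),.172), onz(K2,T2,*s(140,318),.172))
print("tri",tri(ray(K,T,*t(248,102)),ray(K2,T2,*s(140,318))))
print("stub", onz(K,T,*t(15,268),.2), onz(K2,T2,*s(527,265),.2))
print("ear",onz(K,T,*t(278,160),.158))
for z,ps in((.035,[(50,87),(551,62),(577,425),(68,451)]),):
    q=[onz(K,T,*y_(*p),z) for p in ps];print("tray",np.array(q),np.mean(q,0))
    d=(q[0]+q[3]-q[1]-q[2])/2;print(np.linalg.norm(d),np.degrees(np.arctan2(-d[0],d[1])))
print("nut",onz(K,T,*y_(472,191),.03))
E
```

```text
bar top corners
[0.5686 0.0817 0.194 ]
[0.5677 0.0673 0.194 ]
[0.4866 0.0708 0.194 ]
[0.4885 0.0846 0.194 ]
c [0.5278 0.0761 0.194 ]
len 0.0806793531858752 ang -2.259439530767406
scene bar [[0.5698 0.0731 0.194 ]
 [0.57   0.0869 0.194 ]
 [0.4968 0.0897 0.194 ]
 [0.4944 0.0766 0.194 ]] [0.5327 0.0816 0.194 ]
0.07439549564604625 177.56544202765562
flange top [array([0.529 , 0.1426, 0.158 ]), array([0.5301, 0.0092, 0.158 ]), array([0.5947, 0.0768, 0.158 ]), array([0.4602, 0.0749, 0.158 ])]
pot rim [array([0.5297, 0.1488, 0.15  ]), array([ 0.531 , -0.0001,  0.15  ]), array([0.4522, 0.0753, 0.15  ])]
lock [0.6269 0.0706 0.172 ] [0.6326 0.0759 0.172 ]
tri (array([0.6277, 0.0716, 0.1654]), np.float64(0.0013901207623552043))
stub [0.5356 0.1861 0.2   ] [0.5391 0.1921 0.2   ]
ear [0.5986 0.0553 0.158 ]
tray [[ 0.6326 -0.1526  0.035 ]
 [ 0.6497 -0.4418  0.035 ]
 [ 0.4404 -0.4535  0.035 ]
 [ 0.4231 -0.163   0.035 ]] [ 0.5365 -0.3027  0.035 ]
0.29034316638069313 3.3995263336324286
nut [ 0.5749 -0.3966  0.03  ]
```

The crop confirms the choice: a grey lid with its bar at about top px (286,237), its ear just clockwise of the tongue, and the lock post at (289,200). The tray's free half is empty on the left. Now a planner helper.

```bash
cat > plan.py <<'E'
import numpy as np,sys
from scipy.spatial.transform import Rotation as R
from station import ctrl
def down(a):
    a=np.radians(a);x=np.array([np.cos(a),np.sin(a),0]);z=np.array([0,0,-1.]);return R.from_matrix(np.c_[x,np.cross(z,x),z])
def state():
    o=ctrl.get_obs();r=R.from_rotvec(o["tool_rot"]);m=r.as_matrix()
    print("t %.2f"%o["t"],"pos",o["tool_pos"].round(4),"yawx %.2f"%np.degrees(np.arctan2(m[1,0],m[0,0])),"z",m[:,2].round(4),"F",o["contact_force"].round(2),"M",o["wrist_torque"].round(3),"open %.4f"%o["opening"],"q6 %.2f"%o["q"][5]);return o,r
def plan(p,a):
    o,r=state();print("shift cm",(r.inv().apply(np.array(p)-o["tool_pos"])*100).round(2),"turn deg",np.degrees((r.inv()*down(a)).as_rotvec()).round(2))
if __name__=="__main__":
    v=[float(x) for x in sys.argv[1:]]
    plan(v[:3],v[3]) if v else state()
E
python3 plan.py 0.628 0.0715 0.21 -3
```

```text
t 0.10 pos [0.2057 0.5896 0.2302] yawx 160.76 z [-8.0e-04 -1.7e-03 -1.0e+00] F [ 0.01 -0.34 -0.49] M [0.034 0.037 0.035] open 0.0860 q6 -0.12
shift cm [-56.94 -35.     2.07] turn deg [-4.0000e-02  1.5000e-01  1.6376e+02]
```

Call:
play_rows:
  motion:
    - [[1,0,0,-4,0,0,0],[1,-5,-3,-4,0,0,10],[1,-10,-6,-4,0,0,20],[1,-15,-9,-4,0,0,30],[1,-20,-12,-4,0,0,40],[1,-25,-15,-4,0,0,50],[1,-29,-17.8,-4,0,0,60],[1,-33,-20.3,-4,0,0,70],[1,-37,-22.7,-4,0,0,80],[1,-41,-25.2,-4,0,0,90],[1,-45,-27.7,-4,0,0,100],[1,-49,-30.1,-4,0,0,110],[1,-52,-32,-4,0,0,120],[1,-55,-33.8,-4,0,0,130],[1,-56.9,-35,-4,0,0,140],[1,-56.9,-35,-4,0,0,150],[1,-56.9,-35,-4,0,0.15,160],[1,-56.9,-35,-4,0,0.15,163.8],[1,-56.9,-35,-2,0,0.15,163.8],[1,-56.9,-35,-2,0,0.15,163.8]]
  newtons: 40

```text
t: 2.6
tool_pos: [0.6259, 0.0717, 0.2468]
tool_rot: [3.14, -0.082, -0.01]
contact_force: [-0.1, -0.4, -0.2]
opening: 0.0001
```

```bash
python3 plan.py .628 .0715 .19 -3; python3 - <<'E'
from station import ctrl
import cv2,numpy as np
for n,(a,b,c,d) in dict(scene=(190,310,270,430),top=(150,290,220,360)).items():
    i=ctrl.get_image(n);np.savez(f"{n}1.npz",**{k:i[k] for k in("color","mtx","T")})
    cv2.imwrite(f"pics/{n}1.png",cv2.resize(i["color"][a:b,c:d,::-1],None,fx=4,fy=4,interpolation=cv2.INTER_CUBIC))
E
```

```text
t 2.60 pos [0.6259 0.0717 0.2468] yawx -2.98 z [-6.5e-03  1.0e-04 -1.0e+00] F [-0.05 -0.4  -0.23] M [-0.049 -0.011  0.033] open 0.0001 q6 1.62
shift cm [0.25 0.01 5.68] turn deg [0.01 0.37 0.02]
```

Call:
play_rows:
  motion:
    - [[1,0.2,0,2,0,0.37,0],[1,0.2,0,4,0,0.37,0],[1,0.2,0,5.7,0,0.37,0],[1,0.2,0,5.7,0,0.37,0],[1,0.2,0,5.7,0,0.37,0]]

```text
t: 3.32
tool_pos: [0.6292, 0.0716, 0.1928]
tool_rot: [3.14, -0.082, 0.007]
contact_force: [1.5, -0.7, 0.1]
opening: -0.0001
```

```bash
python3 plan.py .628 .0715 .175 -3; python3 - <<'E'
from station import ctrl
import cv2,numpy as np
for n,(a,b,c,d) in dict(scene=(190,310,270,430),top=(150,290,220,360)).items():
    i=ctrl.get_image(n);np.savez(f"{n}1.npz",**{k:i[k] for k in("color","mtx","T")})
    cv2.imwrite(f"pics/{n}1.png",cv2.resize(i["color"][a:b,c:d,::-1],None,fx=4,fy=4,interpolation=cv2.INTER_CUBIC))
E
```

```text
t 3.33 pos [0.6292 0.0716 0.1928] yawx -3.00 z [ 4.4e-03 -2.0e-04 -1.0e+00] F [ 1.49 -0.7   0.15] M [-0.005  0.    -0.044] open -0.0001 q6 1.62
shift cm [-0.12  0.02  1.78] turn deg [-0.   -0.25 -0.  ]
```

View pics/scene1.png

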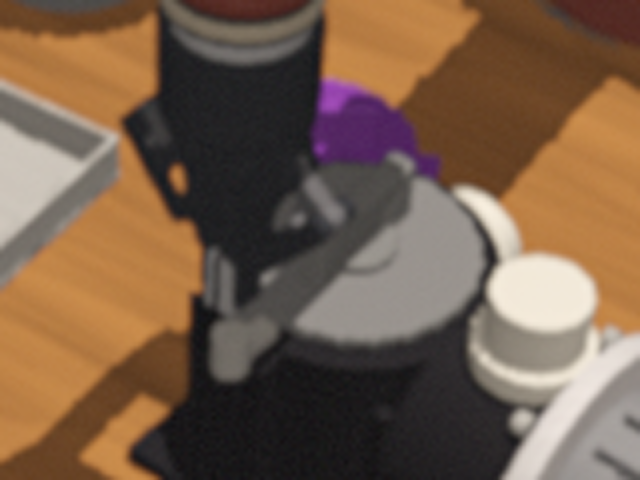

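View pics/top1.png

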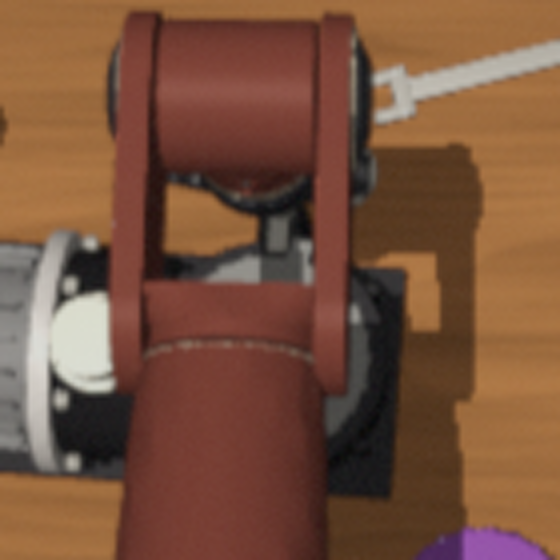

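```bash
python3 - <<'E'
from h import *
c,K,T=load("scene1.npz")
for p in [(.6292,.0716,.1928),(.628,.0715,.172),(.632,.075,.172)]:
    print((proj(K,T,p)-[270,190]+.5)*4-.5)
E
```

```text
[230.10185622 296.38200295]
[230.3247048  325.05427487]
[231.14040458 332.78743747]
```

Call:
play_rows:
  motion:
    - [[1,0,-0.1,0.9,0,-0.25,0],[1,0,-0.1,1.5,0,-0.25,0],[1,0,-0.1,1.8,0,-0.25,0],[1,0,-0.1,2,0,-0.25,0],[1,0,-0.1,2.1,0,-0.25,0],[1,0,-0.1,2.2,0,-0.25,0],[1,0,-0.1,2.3,0,-0.25,0],[1,0,-0.1,2.3,0,-0.25,0]]

```text
t: 4.42
tool_pos: [0.6299, 0.0726, 0.1715]
tool_rot: [3.141, -0.082, 0.003]
contact_force: [-2.3, 0.0, 4.4]
opening: 0.0003
```

```bash
python3 plan.py .6295 .073 .165 -3
```

```text
t 4.42 pos [0.6299 0.0726 0.1715] yawx -3.00 z [ 2.e-03 -1.e-04 -1.e+00] F [-2.34  0.04  4.4 ] M [-0.038  0.399  0.006] open 0.0003 q6 1.62
shift cm [-0.04 -0.04  0.65] turn deg [-0.   -0.11 -0.  ]
```

Call:
play_rows:
  motion:
    - [[1,0,0,0.15,0,0,0],[1,0,0,0.3,0,0,0],[1,0,0,0.45,0,0,0],[1,0,0,0.6,0,0,0],[1,0,0,0.7,0,0,0],[1,0,0,0.75,0,0,0]]

```text
t: 5.18
tool_pos: [0.6299, 0.0726, 0.1641]
tool_rot: [3.14, -0.082, 0.003]
contact_force: [-2.5, 0.1, 4.4]
opening: 0.0
```

```bash
python3 plan.py
```

```text
t 5.17 pos [0.6299 0.0726 0.1641] yawx -3.00 z [ 2.e-03 -1.e-04 -1.e+00] F [-2.54  0.1   4.44] M [0.007 0.469 0.003] open 0.0000 q6 1.62
```

Call:
play_rows:
  motion:
    - [[1,0,0,0.05,0,0,0],[1,0,0,0.1,0,0,0],[1,0,0,0.15,0,0,0],[1,0,0,0.15,0,0,0]]

```text
t: 5.68
tool_pos: [0.6299, 0.0726, 0.163]
tool_rot: [3.14, -0.082, 0.003]
contact_force: [-2.9, 1.1, 6.8]
opening: 0.0001
```

```bash
python3 plan.py
```

```text
t 5.67 pos [0.6299 0.0726 0.163 ] yawx -3.00 z [ 2.e-03 -1.e-04 -1.e+00] F [-2.88  1.1   6.8 ] M [-0.001  0.582 -0.002] open 0.0001 q6 1.62
```

Starting to meet the end; a touch more to confirm.

Call:
play_rows:
  motion:
    - [[1,0,0,0.05,0,0,0],[1,0,0,0.08,0,0,0],[1,0,0,0.08,0,0,0]]

```text
t: 6.05
tool_pos: [0.63, 0.0726, 0.163]
tool_rot: [3.14, -0.082, 0.003]
contact_force: [-3.5, -0.2, 7.1]
opening: 0.0001
```

```bash
python3 plan.py
```

```text
t 6.05 pos [0.63   0.0726 0.163 ] yawx -2.99 z [ 2.1e-03 -2.0e-04 -1.0e+00] F [-3.48 -0.17  7.07] M [-0.074  0.812  0.007] open 0.0001 q6 1.62
```

Call:
play_rows:
  motion:
    - [[1,0,0,0.1,0,0,0],[1,0,0,0.2,0,0,0],[1,0,0,0.2,0,0,0]]

```text
t: 6.42
tool_pos: [0.6301, 0.0726, 0.1629]
tool_rot: [3.14, -0.082, 0.004]
contact_force: [-6.9, -0.3, 10.6]
opening: -0.0002
```

```bash
python3 plan.py
```

```text
t 6.42 pos [0.6301 0.0726 0.1629] yawx -2.99 z [ 2.3e-03 -3.0e-04 -1.0e+00] F [-6.92 -0.32 10.58] M [ 0.009  1.155 -0.039] open -0.0002 q6 1.62
```

```bash
python3 plan.py .5295 .077 .23 -2.4
```

```text
t 6.42 pos [0.6301 0.0726 0.1629] yawx -2.99 z [ 2.3e-03 -3.0e-04 -1.0e+00] F [-6.92 -0.32 10.58] M [ 0.009  1.155 -0.039] open -0.0002 q6 1.62
shift cm [-10.05   0.09  -6.74] turn deg [ 0.01 -0.13 -0.59]
```

Call:
play_rows:
  motion:
    - [[1,0,0,-2,0,0,0],[1,0,0,-5,0,0,0],[0.5,-2,0,-7,0,0,0],[-1,-6,0.05,-7,0,-0.13,-0.6],[-1,-10.05,0.1,-7,0,-0.13,-0.6],[-1,-10.05,0.1,-7,0,-0.13,-0.6],[-1,-10.05,0.1,-7,0,-0.13,-0.6],[-1,-10.05,0.1,-7,0,-0.13,-0.6]]

```text
t: 7.42
tool_pos: [0.5305, 0.0767, 0.233]
tool_rot: [3.141, -0.066, 0.001]
contact_force: [1.0, 0.6, -0.1]
opening: 0.0852
```

```bash
python3 plan.py .5295 .077 .164 -2.4; python3 - <<'E'
from station import ctrl
import cv2,numpy as np
for n,(a,b,c,d) in dict(scene=(190,310,270,430)).items():
    i=ctrl.get_image(n);np.savez(f"{n}2.npz",**{k:i[k] for k in("color","mtx","T")})
    cv2.imwrite(f"pics/{n}2.png",cv2.resize(i["color"][a:b,c:d,::-1],None,fx=4,fy=4,interpolation=cv2.INTER_CUBIC))
E
```

```text
t 7.42 pos [0.5305 0.0767 0.233 ] yawx -2.40 z [ 8.e-04 -2.e-04 -1.e+00] F [ 1.04  0.57 -0.13] M [ 0.003 -0.002  0.001] open 0.0852 q6 1.62
shift cm [-0.11 -0.02  6.9 ] turn deg [ 0.01 -0.05 -0.  ]
```

View pics/scene2.png

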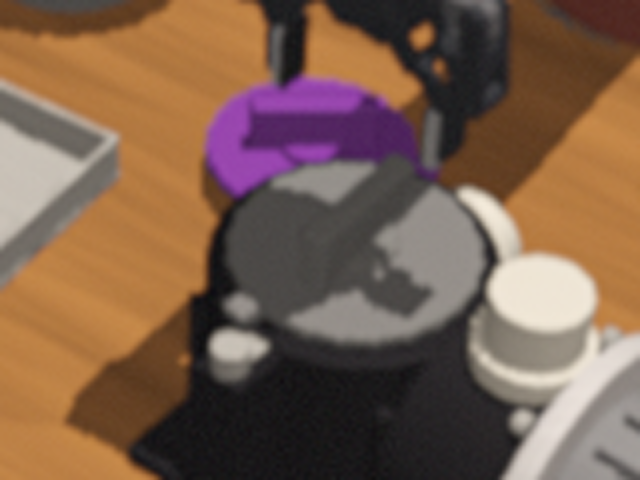

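Call:
play_rows:
  motion:
    - [[-1,-0.1,0,2,0,0,0],[-1,-0.1,0,4,0,0,0],[-1,-0.1,0,5.5,0,0,0],[-1,-0.1,0,6.5,0,0,0],[-1,-0.1,0,6.9,0,0,0],[-1,-0.1,0,6.9,0,0,0]]

```text
t: 8.22
tool_pos: [0.5296, 0.0768, 0.1639]
tool_rot: [3.141, -0.066, 0.001]
contact_force: [0.1, -0.4, 0.4]
opening: 0.0855
```

```bash
python3 plan.py .5295 .077 .164 -2.4
```

```text
t 8.22 pos [0.5296 0.0768 0.1639] yawx -2.40 z [ 7.e-04 -2.e-04 -1.e+00] F [ 0.11 -0.36  0.4 ] M [ 0.008 -0.001 -0.038] open 0.0855 q6 1.62
shift cm [-0.01 -0.02 -0.01] turn deg [ 0.01 -0.04 -0.  ]
```

Call:
play_rows:
  motion:
    - [[0.3,0,0,0,0,0,0],[0.5,0,0,0,0,0,0],[0.55,0,0,0,0,0,0],[0.58,0,0,0,0,0,0],[0.6,0,0,0,0,0,0],[0.6,0,0,0,0,0,0],[0.6,0,0,0,0,0,0]]
  newtons: 20

```text
t: 9.1
tool_pos: [0.5297, 0.0775, 0.1642]
tool_rot: [-3.14, 0.065, -0.002]
contact_force: [0.8, 5.2, 0.9]
opening: 0.0175
```

```bash
python3 plan.py .5295 .077 .164 -2.4
```

```text
t 9.10 pos [0.5297 0.0775 0.1642] yawx -2.38 z [ 0.0011  0.0012 -1.    ] F [0.77 5.2  0.94] M [ 0.853 -0.006  0.02 ] open 0.0175 q6 1.62
shift cm [-0.02  0.05  0.02] turn deg [-0.07 -0.06  0.02]
```

Call:
play_rows:
  motion:
    - [[0.6,0,-0.1,0,0,0,0],[0.6,0,-0.1,0,0,0,0],[0.65,0,-0.1,0,0,0,0],[0.7,0,-0.1,0,0,0,0],[0.7,0,-0.1,0,0,0,0]]

```text
t: 9.72
tool_pos: [0.5296, 0.078, 0.1639]
tool_rot: [-3.141, 0.065, -0.001]
contact_force: [-0.3, -1.3, 0.3]
opening: 0.0158
```

```bash
python3 plan.py .5295 .077 .164 -2.4
```

```text
t 9.72 pos [0.5296 0.078  0.1639] yawx -2.39 z [ 5.e-04  2.e-04 -1.e+00] F [-0.35 -1.29  0.28] M [-0.336  0.139  0.034] open 0.0158 q6 1.62
shift cm [-0.    0.1  -0.01] turn deg [-0.02 -0.03  0.01]
```

Call:
play_rows:
  motion:
    - [[1,0,0,0,0,0,0],[1,0,0,0,0,0,0],[1,0,0,0,0,0,-1.5],[1,0,0,0,0,0,-3],[1,0,0,0,0,0,-4.5],[1,0,0,0,0,0,-6]]
  newtons: 60

```text
t: 10.48
tool_pos: [0.5297, 0.0781, 0.164]
tool_rot: [-3.14, -0.101, -0.001]
contact_force: [-0.8, 0.3, 0.4]
opening: 0.0151
```

```bash
python3 plan.py .5296 .078 .164 -8.4
```

```text
t 10.47 pos [0.5297 0.0781 0.164 ] yawx 3.70 z [ 9.e-04  5.e-04 -1.e+00] F [-0.81  0.35  0.38] M [-0.046  0.051 -0.371] open 0.0151 q6 1.51
shift cm [-0.01  0.01  0.  ] turn deg [-0.03 -0.05 12.1 ]
```

```bash
cat > pic.py <<'E'
import sys,cv2,numpy as np
from station import ctrl
n,k,a,b,c,d=sys.argv[1],sys.argv[2],*map(int,sys.argv[3:7])
i=ctrl.get_image(n);np.savez(f"{n}{k}.npz",**{q:i[q] for q in("color","mtx","T")})
cv2.imwrite(f"pics/{n}{k}.png",cv2.resize(i["color"][a:b,c:d,::-1],None,fx=4,fy=4,interpolation=cv2.INTER_CUBIC))
E
python3 pic.py scene 3 190 310 270 430;python3 plan.py
```

```text
t 10.53 pos [0.5297 0.0781 0.164 ] yawx 3.74 z [ 9.e-04  4.e-04 -1.e+00] F [-0.49  0.57  1.5 ] M [-0.049  0.034 -0.193] open 0.0152 q6 1.51
```

View pics/scene3.png

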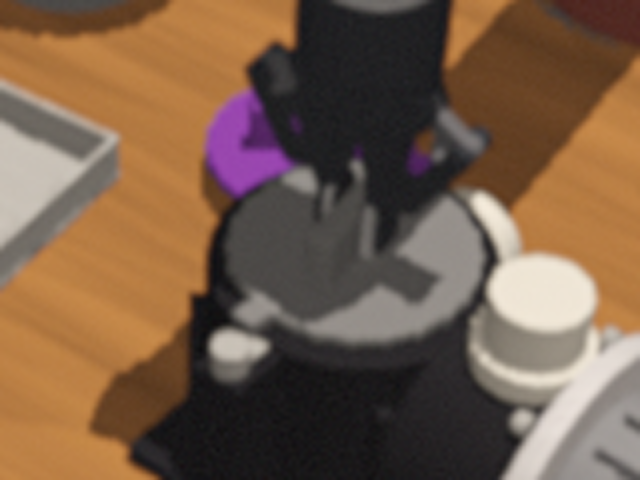

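Call:
play_rows:
  motion:
    - [[1,0,0,0,0,0,-1],[1,0,0,0,0,0,-2],[1,0,0,0,0,0,-3],[1,0,0,0,0,0,-4],[1,0,0,0,0,0,-4]]

```text
t: 11.15
tool_pos: [0.5297, 0.0781, 0.164]
tool_rot: [-3.134, -0.213, -0.001]
contact_force: [-0.3, 0.5, 1.2]
opening: 0.0154
```

```bash
python3 plan.py
```

```text
t 11.15 pos [0.5297 0.0781 0.164 ] yawx 7.78 z [ 9.e-04  4.e-04 -1.e+00] F [-0.32  0.52  1.17] M [-0.033  0.076 -0.137] open 0.0154 q6 1.44
```

Call:
play_rows:
  motion:
    - [[1,0,0,0,0,0,-2],[1,0,0,0,0,0,-4],[1,0,0,0,0,0,-6],[1,0,0,0,0,0,-8],[1,0,0,0,0,0,-10],[1,0,0,0,0,0,-12],[1,0,0,0,0,0,-14],[1,0,0,0,0,0,-16]]

```text
t: 12.15
tool_pos: [0.5297, 0.0781, 0.164]
tool_rot: [-3.073, -0.651, -0.001]
contact_force: [0.4, 1.0, 1.0]
opening: 0.015
```

```bash
python3 plan.py; python3 pic.py scene 4 190 310 270 430
```

```text
t 12.15 pos [0.5297 0.0781 0.164 ] yawx 23.91 z [ 9.e-04  4.e-04 -1.e+00] F [0.41 0.96 1.03] M [ 0.023  0.034 -0.384] open 0.0150 q6 1.16
```

View pics/scene4.png

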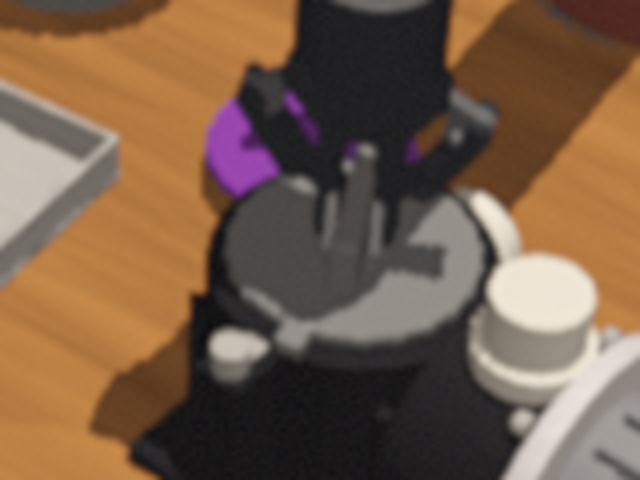

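Call:
play_rows:
  motion:
    - [[1,0,0,0,0,0,-2],[1,0,0,0,0,0,-4],[1,0,0,0,0,0,-6],[1,0,0,0,0,0,-8],[1,0,0,0,0,0,-10],[1,0,0,0,0,0,-12],[1,0,0,0,0,0,-14],[1,0,0,0,0,0,-16],[1,0,0,0,0,0,-18]]

```text
t: 13.32
tool_pos: [0.5297, 0.0781, 0.1641]
tool_rot: [2.932, 1.128, 0.002]
contact_force: [-1.0, -0.4, 1.9]
opening: 0.0151
```

```bash
python3 plan.py
```

```text
t 13.32 pos [0.5297 0.0781 0.1641] yawx 42.10 z [ 1.e-03  3.e-04 -1.e+00] F [-1.02 -0.36  1.94] M [-0.031  0.051 -0.332] open 0.0151 q6 0.84
```

Call:
play_rows:
  motion:
    - [[1,0,0,0,0,0,-1],[1,0,0,0,0,0,-2],[1,0,0,0,0,0,-3],[1,0,0,0,0,0,-4]]

```text
t: 13.82
tool_pos: [0.53, 0.0779, 0.1644]
tool_rot: [2.889, 1.232, 0.002]
contact_force: [0.9, -1.1, 2.2]
opening: 0.0148
```

```bash
python3 plan.py
```

```text
t 13.82 pos [0.53   0.0779 0.1644] yawx 46.18 z [ 1.8e-03 -3.0e-04 -1.0e+00] F [ 0.93 -1.12  2.23] M [-0.286 -0.014 -0.291] open 0.0148 q6 0.77
```

Call:
play_rows:
  motion:
    - [[1,0,0,0,0,0,-1],[1,0,0,0,0,0,-2],[1,0,0,0,0,0,-3]]

```text
t: 14.2
tool_pos: [0.5303, 0.078, 0.1654]
tool_rot: [2.855, 1.309, 0.004]
contact_force: [-0.6, -0.4, 6.8]
opening: 0.0149
```

```bash
python3 plan.py
```

```text
t 14.20 pos [0.5303 0.078  0.1654] yawx 49.27 z [ 2.5e-03  1.0e-04 -1.0e+00] F [-0.57 -0.36  6.78] M [-0.02   0.326 -0.174] open 0.0149 q6 0.72
```

Call:
play_rows:
  motion:
    - [[1,0,0,0,0,0,-1],[1,0,0,0,0,0,-2],[1,0,0,0,0,0,-2]]

```text
t: 14.58
tool_pos: [0.5305, 0.0784, 0.1664]
tool_rot: [2.831, 1.361, 0.005]
contact_force: [-1.1, 0.9, 6.5]
opening: 0.0154
```

```bash
python3 plan.py .5298 .0781 .164 52
```

```text
t 14.57 pos [0.5305 0.0784 0.1664] yawx 51.36 z [ 3.2e-03  8.0e-04 -1.0e+00] F [-1.09  0.93  6.53] M [-0.018  0.35  -0.046] open 0.0154 q6 0.68
shift cm [-0.07 -0.04  0.24] turn deg [ 0.12 -0.15 -0.64]
```

Call:
play_rows:
  motion:
    - [[1,-0.03,-0.02,0.1,0.1,-0.15,0],[1,-0.06,-0.04,0.25,0.1,-0.15,0],[1,-0.06,-0.04,0.25,0.1,-0.15,-1],[1,-0.06,-0.04,0.25,0.1,-0.15,-2],[1,-0.06,-0.04,0.25,0.1,-0.15,-2]]

```text
t: 15.2
tool_pos: [0.5306, 0.0785, 0.1653]
tool_rot: [2.805, 1.413, 0.003]
contact_force: [-0.9, 0.5, 6.5]
opening: 0.0151
```

```bash
python3 plan.py .5298 .0781 .164 52
```

```text
t 15.20 pos [0.5306 0.0785 0.1653] yawx 53.46 z [ 2.2e-03  4.0e-04 -1.0e+00] F [-0.87  0.49  6.48] M [ 0.015  0.253 -0.017] open 0.0151 q6 0.65
shift cm [-0.08 -0.04  0.13] turn deg [ 0.09 -0.09  1.46]
```

Call:
play_rows:
  motion:
    - [[1,-0.03,-0.02,0.1,0,0,-0.5],[1,-0.06,-0.04,0.1,0,0,-1],[1,-0.06,-0.04,0.1,0,0,-1.5],[1,-0.06,-0.04,0.1,0,0,-1.5]]

```text
t: 15.7
tool_pos: [0.5306, 0.0787, 0.1656]
tool_rot: [2.785, 1.451, 0.007]
contact_force: [-0.9, 0.1, 6.1]
opening: 0.015
```

```bash
python3 plan.py .5298 .0781 .164 52
```

```text
t 15.70 pos [0.5306 0.0787 0.1656] yawx 55.04 z [ 0.0041  0.0012 -1.    ] F [-0.88  0.13  6.08] M [ 0.024  0.277 -0.122] open 0.0150 q6 0.62
shift cm [-0.09 -0.03  0.16] turn deg [ 0.15 -0.2   3.04]
```

Call:
play_rows:
  motion:
    - [[1,-0.03,-0.02,0.15,0.1,-0.2,-0.5],[1,-0.06,-0.03,0.15,0.1,-0.2,-1],[1,-0.06,-0.03,0.15,0.1,-0.2,-1.5],[1,-0.06,-0.03,0.15,0.1,-0.2,-1.5]]

```text
t: 16.2
tool_pos: [0.5304, 0.0786, 0.1655]
tool_rot: [2.766, 1.488, 0.003]
contact_force: [-1.5, -0.8, 6.9]
opening: 0.0151
```

```bash
python3 plan.py .5298 .0781 .164 52
```

```text
t 16.20 pos [0.5304 0.0786 0.1655] yawx 56.57 z [ 2.e-03 -2.e-04 -1.e+00] F [-1.53 -0.75  6.87] M [-0.014  0.455 -0.355] open 0.0151 q6 0.59
shift cm [-0.08 -0.02  0.15] turn deg [ 0.1  -0.06  4.57]
```

Call:
play_rows:
  motion:
    - [[1,0,0,0.1,0,0,-0.5],[1,0,0,0.1,0,0,-0.9],[1,0,0,0.1,0,0,-0.9]]

```text
t: 16.58
tool_pos: [0.5303, 0.0786, 0.1655]
tool_rot: [2.755, 1.509, 0.002]
contact_force: [-4.2, -0.9, 6.1]
opening: 0.0153
```

```bash
python3 plan.py .5298 .0781 .164 52
```

```text
t 16.57 pos [0.5303 0.0786 0.1655] yawx 57.41 z [ 1.5e-03  1.0e-04 -1.0e+00] F [-4.18 -0.88  6.1 ] M [-0.192  0.638 -0.848] open 0.0153 q6 0.58
shift cm [-0.07 -0.01  0.15] turn deg [ 0.07 -0.06  5.41]
```

Call:
play_rows:
  motion:
    - [[1,-0.02,0,0.1,0,0,2],[1,-0.05,0,0.1,0,0,4.2],[1,-0.05,0,0.1,0,0,4.2]]

```text
t: 16.95
tool_pos: [0.5306, 0.0786, 0.1658]
tool_rot: [2.807, 1.408, 0.005]
contact_force: [-1.5, -0.5, 6.4]
opening: 0.0148
```

```bash
python3 plan.py .5298 .0781 .164 53; python3 pic.py scene 5 190 310 270 430
```

```text
t 16.95 pos [0.5306 0.0786 0.1658] yawx 53.28 z [ 3.2e-03  8.0e-04 -1.0e+00] F [-1.46 -0.48  6.43] M [ 0.031  0.287 -0.15 ] open 0.0148 q6 0.65
shift cm [-0.09 -0.04  0.18] turn deg [ 0.12 -0.15  0.28]
```

View pics/scene5.png

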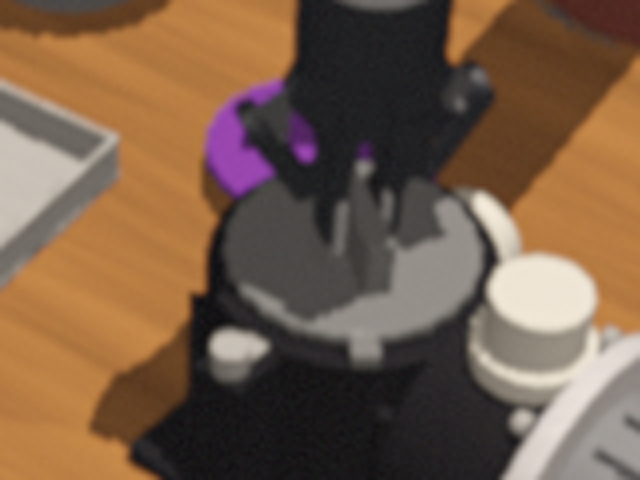

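Call:
play_rows:
  motion:
    - [[1,0,0,-0.2,0,0,0],[1,0,0,-0.4,0,0,0],[1,0,0,-0.6,0,0,0],[1,0,0,-0.6,0,0,0]]

```text
t: 17.5
tool_pos: [0.5298, 0.0787, 0.1705]
tool_rot: [-2.807, -1.409, -0.002]
contact_force: [-0.3, 0.8, -3.1]
opening: 0.015
```

```bash
python3 plan.py .5298 .0781 .21 53
```

```text
t 17.50 pos [0.5298 0.0787 0.1705] yawx 53.30 z [ 0.0011  0.001  -1.    ] F [-0.31  0.85 -3.15] M [-0.032  0.03   0.014] open 0.0150 q6 0.65
shift cm [-0.04  0.03 -3.95] turn deg [ 0.01 -0.08  0.3 ]
```

Call:
play_rows:
  motion:
    - [[1,0,0,-0.3,0,0,0],[1,0,0,-0.6,0,0,0],[1,0,0,-1,0,0,0],[1,0,0,-1.5,0,0,0],[1,0,0,-2,0,0,0],[1,0,0,-2.6,0,0,0],[1,0,0,-3.5,0,0,0],[1,0,0,-5,0,0,0],[1,0,0,-7,0,0,0],[1,0,0,-9,0,0,0],[1,0,0,-9,0,0,0]]

```text
t: 18.88
tool_pos: [0.5312, 0.0786, 0.264]
tool_rot: [2.806, 1.408, 0.01]
contact_force: [0.1, 0.1, -3.1]
opening: 0.0149
```

```bash
python3 plan.py .5298 .0781 .21 53;python3 pic.py scene 6 100 300 200 400;python3 pic.py top 6 150 290 220 420
```

```text
t 18.88 pos [0.5312 0.0786 0.264 ] yawx 53.31 z [ 0.0068  0.0011 -1.    ] F [ 0.06  0.13 -3.12] M [ 0.027 -0.02  -0.001] open 0.0149 q6 0.65
shift cm [-0.15 -0.1   5.4 ] turn deg [ 0.27 -0.28  0.3 ]
```

View pics/scene6.png

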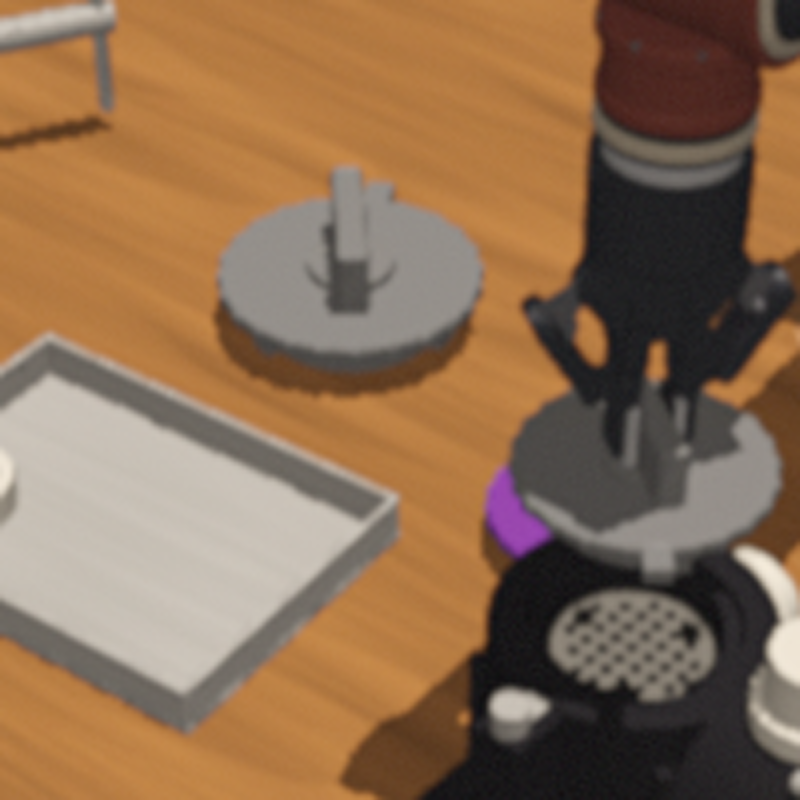

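```bash
python3 - <<'E'
from h import *
c,K,T=load("scene6.npz");t,K1,T1=load("top6.npz")
A=[onz(K,T,(x+.5)/4-.5+200,(y+.5)/4-.5+100,.035) for x,y in [(50,333),(397,495),(188,697)]];print(np.round(A,4))
cv2.imwrite("pics/s6b.png",cv2.resize(c[170:290,140:310,::-1],None,fx=4,fy=4))
E
python3 plan.py .5345 -.251 .12 53.3
```

```text
[[ 0.4447 -0.4465  0.035 ]
 [ 0.429  -0.1614  0.035 ]
 [ 0.6386 -0.1443  0.035 ]]
t 18.98 pos [0.5298 0.0786 0.2607] yawx 53.30 z [ 0.0015  0.0011 -1.    ] F [ 0.1   0.32 -2.63] M [ 0.032  0.046 -0.012] open 0.0153 q6 0.65
shift cm [-26.17  20.07  14.04] turn deg [ 0.03 -0.1   0.  ]
```

View pics/s6b.png

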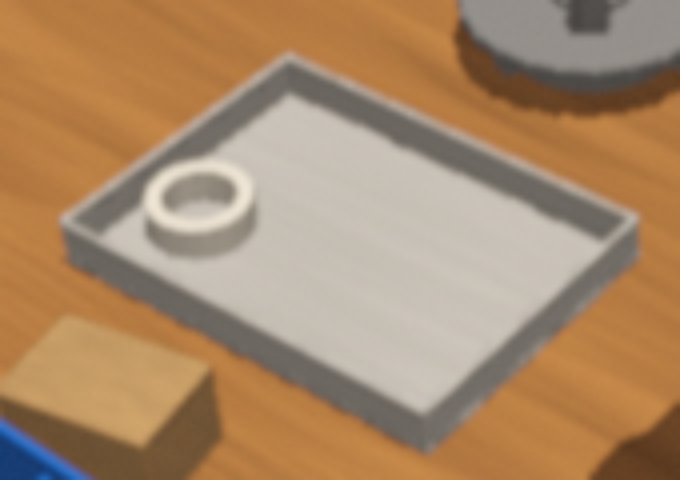

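Call:
play_rows:
  motion:
    - [[1,-1,0.77,0,0,0,0],[1,-3,2.3,0,0,0,0],[1,-5.5,4.25,0,0,0,0],[1,-8.2,6.35,0,0,0,0],[1,-11,8.5,0,0,0,0],[1,-14,10.8,0,0,0,0],[1,-17,13.15,0,0,0,0],[1,-20,15.45,0,0,0,0],[1,-22.5,17.4,0,0,0,0],[1,-24.5,18.95,1,0,0,0],[1,-25.6,19.8,3,0,0,0],[1,-26,20.1,6,0,0,0],[1,-26,20.1,9,0,0,0],[1,-26,20.1,12,0,0,0],[1,-26,20.1,14,0,0,0],[1,-26,20.1,14,0,0,0],[1,-26,20.1,14,0,0,0]]

```text
t: 21.1
tool_pos: [0.5364, -0.2502, 0.1215]
tool_rot: [2.807, 1.409, 0.004]
contact_force: [0.7, 0.3, -2.2]
opening: 0.0152
```

```bash
python3 plan.py .536 -.25 .05 53.3;python3 pic.py scene 7 130 290 140 340
```

```text
t 21.10 pos [ 0.5364 -0.2502  0.1215] yawx 53.31 z [ 3.e-03  1.e-04 -1.e+00] F [ 0.66  0.35 -2.23] M [-0.015 -0.089 -0.035] open 0.0152 q6 0.08
shift cm [-0.02 -0.06  7.15] turn deg [ 0.14 -0.11  0.01]
```

View pics/scene7.png

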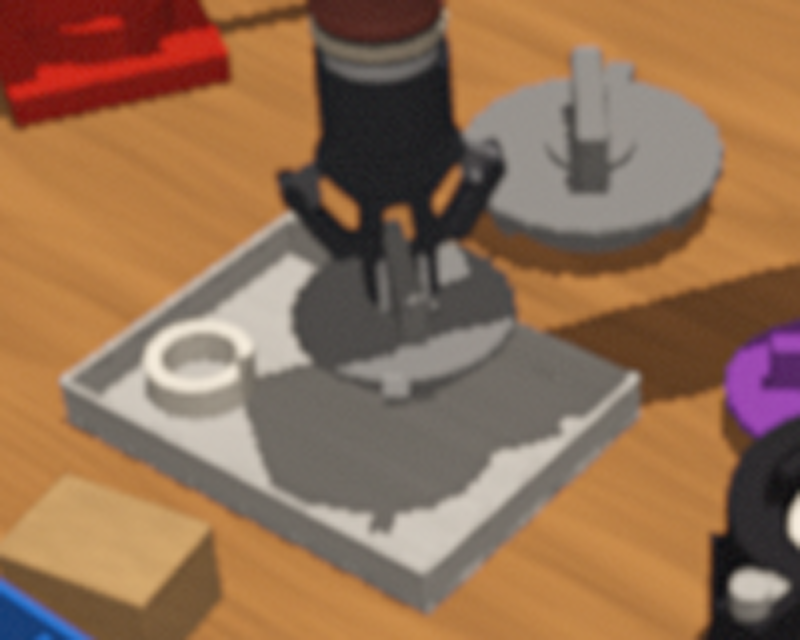

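Call:
play_rows:
  motion:
    - [[1,0,0,1.5,0.1,-0.1,0],[1,0,0,3.5,0.1,-0.1,0],[1,0,0,5.2,0.1,-0.1,0],[1,0,0,6.3,0.1,-0.1,0],[1,0,-0.05,7,0.1,-0.1,0],[1,0,-0.05,7.3,0.1,-0.1,0],[1,0,-0.05,7.3,0.1,-0.1,0]]

```text
t: 22.02
tool_pos: [0.5368, -0.2503, 0.0493]
tool_rot: [2.806, 1.409, 0.002]
contact_force: [0.7, 0.5, -1.7]
opening: 0.0154
```

```bash
python3 plan.py .536 -.25 .042 53.3;python3 pic.py scene 8 130 290 140 340
```

```text
t 22.02 pos [ 0.5368 -0.2503  0.0493] yawx 53.31 z [ 0.0019 -0.0011 -1.    ] F [ 0.73  0.51 -1.73] M [-0.041  0.03   0.049] open 0.0154 q6 0.08
shift cm [-0.03 -0.08  0.73] turn deg [ 0.12 -0.01  0.01]
```

View pics/scene8.png

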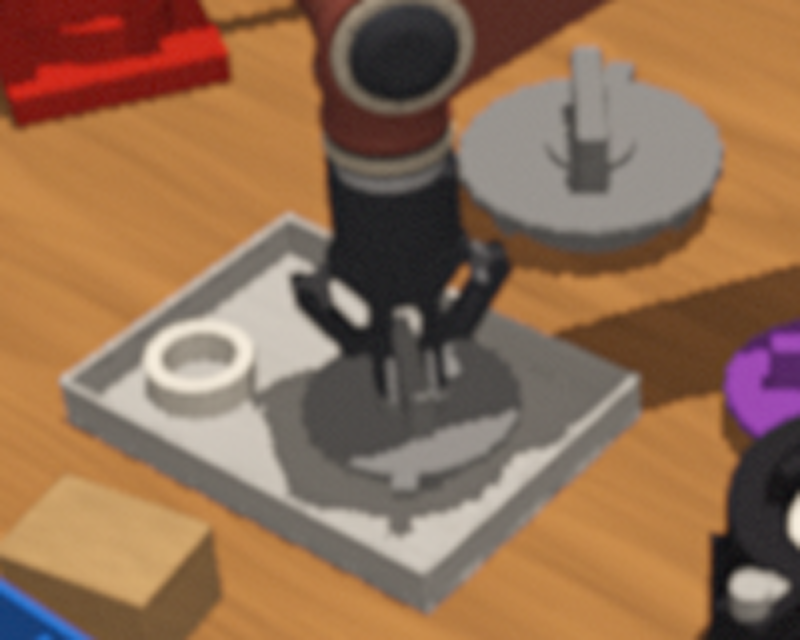

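Call:
play_rows:
  motion:
    - [[1,0,0,0.2,0.1,0,0],[1,0,0,0.4,0.1,0,0],[1,0,0,0.6,0.1,0,0],[1,0,0,0.75,0.1,0,0],[1,0,0,0.75,0.1,0,0]]

```text
t: 22.7
tool_pos: [0.5368, -0.2503, 0.0418]
tool_rot: [2.807, 1.409, 0.001]
contact_force: [-1.3, 0.4, -2.7]
opening: 0.0151
```

```bash
python3 plan.py .536 -.25 .040 53.3
```

```text
t 22.70 pos [ 0.5368 -0.2503  0.0418] yawx 53.31 z [ 5.e-04 -1.e-04 -1.e+00] F [-1.35  0.42 -2.75] M [-0.047 -0.028 -0.023] open 0.0151 q6 0.08
shift cm [-0.03 -0.09  0.18] turn deg [ 0.03 -0.01  0.01]
```

Call:
play_rows:
  motion:
    - [[1,0,0,0.07,0,0,0],[1,0,0,0.14,0,0,0],[1,0,0,0.2,0,0,0],[1,0,0,0.2,0,0,0]]

```text
t: 23.2
tool_pos: [0.5368, -0.2503, 0.0398]
tool_rot: [2.808, 1.409, 0.001]
contact_force: [-0.1, 0.1, -3.2]
opening: 0.0152
```

```bash
python3 plan.py .536 -.25 .040 53.3
```

```text
t 23.20 pos [ 0.5368 -0.2503  0.0398] yawx 53.31 z [ 4.e-04  0.e+00 -1.e+00] F [-0.13  0.12 -3.22] M [ 0.031 -0.01   0.016] open 0.0152 q6 0.08
shift cm [-0.03 -0.08 -0.02] turn deg [ 0.02 -0.02  0.01]
```

Not yet touching; continue in half-millimetre steps.

Call:
play_rows:
  motion:
    - [[1,0,0,0.05,0,0,0],[1,0,0,0.1,0,0,0],[1,0,0,0.15,0,0,0],[1,0,0,0.15,0,0,0]]

```text
t: 23.7
tool_pos: [0.5369, -0.2503, 0.039]
tool_rot: [2.808, 1.409, 0.0]
contact_force: [-4.4, 2.0, 4.5]
opening: 0.0151
```

```bash
python3 plan.py
```

```text
t 23.70 pos [ 0.5369 -0.2503  0.039 ] yawx 53.31 z [ 3.e-04  0.e+00 -1.e+00] F [-4.42  2.03  4.55] M [0.313 0.534 0.04 ] open 0.0151 q6 0.08
```

Call:
play_rows:
  motion:
    - [[0.7,0,0,0,0,0,0],[0.6,0,0,0,0,0,0],[0.55,0,0,0,0,0,0],[0.45,0,0,-0.1,0,0,0],[0.3,0,0,-0.1,0,0,0],[0,0,0,-0.1,0,0,0],[-0.5,0,0,-0.1,0,0,0],[-0.5,0,0,-0.1,0,0,0]]
  newtons: 20

```text
t: 24.7
tool_pos: [0.5369, -0.2503, 0.04]
tool_rot: [2.808, 1.409, 0.0]
contact_force: [-0.0, -0.6, 0.6]
opening: 0.064
```

```bash
python3 plan.py
```

```text
t 24.70 pos [ 0.5369 -0.2503  0.04  ] yawx 53.31 z [ 3.e-04 -0.e+00 -1.e+00] F [-0.02 -0.58  0.61] M [-0.007  0.057  0.005] open 0.0640 q6 0.08
```

Released. Now straight up, then back towards the base for a clear view.

Call:
play_rows:
  motion:
    - [[-0.5,0,0,-1,0,0,0],[-0.5,0,0,-3,0,0,0],[-0.5,0,0,-6,0,0,0],[-0.5,0,0,-10,0,0,0],[-0.5,0,0,-15,0,0,0],[-0.5,0,0,-20,0,0,0],[-0.5,-5,-4,-22,0,0,0],[-0.5,-5,-8,-22,0,0,0],[-0.5,-5,-12,-22,0,0,0],[-0.5,-5,-14,-22,0,0,0],[-0.5,-5,-14,-22,0,0,0],[-0.5,-5,-14,-22,0,0,0]]

```text
t: 26.2
tool_pos: [0.3952, -0.2071, 0.2611]
tool_rot: [2.806, 1.409, 0.002]
contact_force: [0.5, 0.0, 0.5]
opening: 0.0643
```

```bash
python3 plan.py;python3 pic.py scene 9 130 290 140 340;python3 pic.py top 9 160 300 280 480
```

```text
t 26.20 pos [ 0.3952 -0.2071  0.2611] yawx 53.31 z [ 0.0019 -0.0012 -1.    ] F [0.55 0.   0.46] M [-0.019 -0.013  0.012] open 0.0643 q6 -0.01
```

View pics/scene9.png

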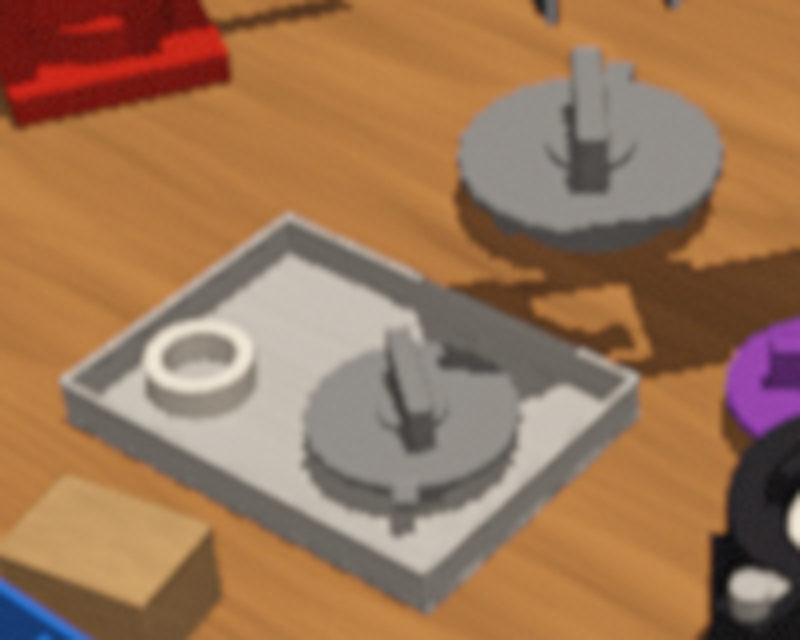

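View pics/top9.png

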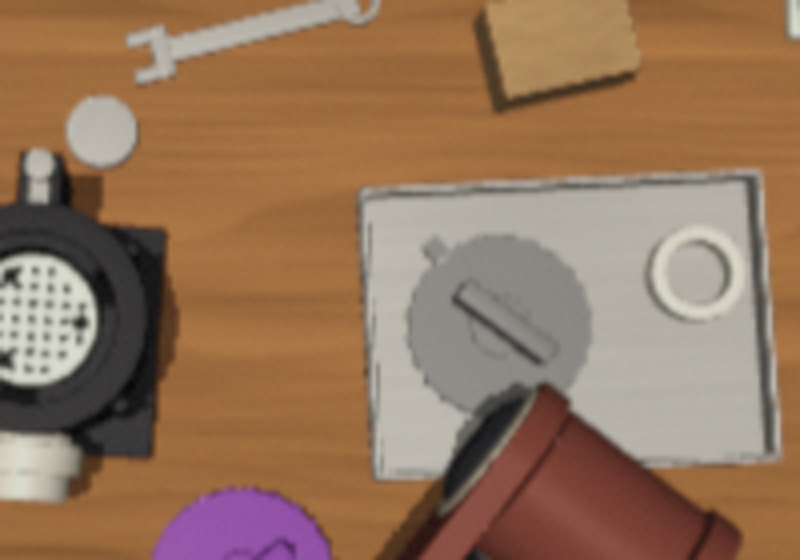

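The pictures show the lid lying flat, handle up, in the free end of the tray: bar at scene crop (410,390) and top crop (507,322). It is clear of the walls and of the nut at top crop (697,272). The pot is open with its basket in place, the lock button is still in, and the gripper touches nothing. I am handing the job in.

```bash
python3 -c "
from station import ctrl
print(ctrl.finish_job())"
```

```text
the job is handed in; nothing more can be done
None
```

The strainer pot is open, and the lid lies flat, handle up, in the free end of the tray. I handed the job in about 26 s into the 72 s allowed.

- **Lock button:** I pushed it down about 9 mm to its solid end, with about 10.6 N vertical force at most.
- **Turning:** the lid turned anticlockwise and met its stop after about 59°. I eased back about 4° before lifting. It came off freely, with about 3 N hanging on the gripper.
- **Placing:** I lowered it until a light touch of about 4.5 N and then let go.
- **Last checks:** the final pictures show the lid clear of the tray walls and the nut. The nut, and the other items in those pictures, look unmoved, and the gripper was clear with near-zero force.

**What was off:**
- **Stop torque:** the last half-degree step read about 0.85 N m, briefly above the advised 0.5 to 0.7, before I eased back.
- **Rise at the stop:** the lid rose 1 to 2 mm on its spring just before the stop, while I held it.
- **Camera disagreement:** the two cameras differed by about 5 mm. I used positions between the two, and contact with the bar bore that out sideways.

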